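Draw the turntable vise open, bayonet it, and unload the checked punch

TASK

The square punch on the turntable has been checked: draw the vise's spring-loaded jaw back by its ball handle until you feel it stop, without forcing it, turn the handle over a quarter turn and let it spring into its notch so that the jaw stays open by itself. Then bring the punch out from under both jaw lips without forcing it, and set it down gently, standing nose up, in the empty bay of the wooden tray. Leave the jaw latched open, and leave the other punch and the gauges on the plate where they are.

Things in the scene. Friction and masses are not known exactly. Their poses are not given: they have to be found in the camera images.
- vise: Aluminium turntable (180 mm dia., 42 mm high, does not turn) with a steel spring vise bolted on. Origin: on the turntable's axis at the granite. +x runs along the vise from the fixed jaw to the handle end. A draw rod (axis along x, 85 mm above the origin) leads from the sliding jaw into a slotted sleeve (48 mm dia., from x = 80-92 to 156-168 mm) that holds the spring.
- bed (a point): Point on the vise bed, 60 mm above the vise's origin, axes as the vise's. Both jaws are 60 mm wide (y) and rise 34 mm above the bed; faces at x = -15 mm (fixed jaw) and x = +15 mm (sliding jaw, shut). The faces are lips: they start 14 mm above the bed; below, the jaws are cut back 8 mm. The punch's head sits there with 4 mm of air over it.
- jaw (a joint): Travel of the sliding jaw (m) towards the vise's +x, 0 when it clamps the punch. The spring pulls it shut with 10 N at 0, rising 2 N per 10 mm. The sleeve is clamped at a different setting each time, so the stop is met somewhere from 0.030 to 0.043: feel for it. The handle can be turned only within the last 3 mm before the stop; let into the notch, the jaw rests 9 to 10 mm short of the stop.
- handle (a joint): Turn of the ball handle about the draw rod (rad): 0 at the start, leaning 45 deg to the vise's +y side; pi/2 when turned over the top, leaning 45 deg to -y. Its stem runs in a J slot in the sleeve: along the vise, across at the far end, then a 6 mm notch back towards the jaws at the end of the turn. Stays where it is left (0.025 Nm friction).
- ball (a point): Centre of the black ball (28 mm dia.) on the end of the handle, 80 mm from the draw rod's axis; 105 mm along +x from the turntable's axis when the jaw is shut, and moves with the jaw. The stem is a 9 mm bar. Pinched along the vise's x it pivots between the pads as the handle turns; a hard grip (over 30 N) makes it creep off the pads, 15 to 25 N is enough.
- end_cap: Steel cap (50 mm dia.) on the handle end of the sleeve, fixed to it; the J slot ends against it, and the handle's stem stops on it (it should not take more than some 40 N). Origin: on the vise's x axis at the granite, 3 mm before to 9 mm past the vise's origin, as the sleeve is set; axes as the vise's.
- punch: Steel punch standing nose up in the vise, 105 mm tall, 0.6 to 0.9 kg. Origin: centre of its underside, z up. Head 42 x 42 x 10 mm at the foot, reaching 6 mm under each jaw lip; square shank 30 x 30 mm up to 85 mm; nose 14 x 26 mm above. It can rise only when about midway between the open jaws, i.e. shifted along the vise's +x by half the jaw's travel; slid along the bed it tips and jams.
- tray: Fixed wooden tray 190 x 100 mm, felt-lined, floor 6 mm above the granite, walls 28 mm high over the granite, a cross wall at the middle making two bays. Origin: centre of its underside; x along its length.
- free_bay (a point): Centre of the empty bay on the tray's floor (46.5 mm along the tray's +x). The bay is 86 x 88 mm inside.
- round_punch: Another checked punch, round, 84 mm tall, head 40 mm dia., standing in the tray's other bay (46.5 mm along the tray's -x). Origin: centre of its underside.
- height_master: Chrome height master, stepped column 234 mm tall on a 70 x 62 mm foot. Origin: centre of its underside. Bystander.
- centre_finder: Black steel centre finder lying flat, about 175 mm long, 22 mm high. Origin: under its blade. Bystander.
- ring_gauge: Brass thread ring gauge lying flat, 84 mm dia., 24 mm high. Origin: centre of its underside. Bystander.
- v_block: Blued V-block with clamp holding a 110 mm steel bar, 106 mm high. Origin: centre of its underside. Bystander.
- hole_block: Dark steel 76 x 51 x 25 mm set-up block with holes. Origin: centre of its underside. Bystander.
- micrometer: Outside micrometer lying flat, about 140 mm long, 20 mm high. Origin: beside the middle of its frame. Bystander.

How it is judged (in metres and radians):
On the way, in this order (a step that is already met when the one before it is completed fails the run):
1. the jaw is latched open by the handle in its notch (let go), the punch still on the vise bed (value of joint handle above 1.36 rad and contact force between the fingers and vise below 0.5 N and z of punch in the frame of vise below 0.066 m and value of joint jaw above 0.017 m and x of ball in the frame of end_cap below 0.1325 m), for 0.2 s.
2. the punch is lifted clear above the jaws (z of punch in the frame of vise above 0.098 m), for 0.1 s.
At the end, for the whole second after the job is handed in: The square punch stands still and upright (within about 3 deg), nose up, on the floor of the tray's empty bay; the jaw is still latched open (over 17 mm) with the handle turned over (past 1.36 rad) and seated in its notch (6 mm deep, at least 2.5 mm into it) (x of punch in the frame of free_bay between -0.03 and 0.03 m and y of punch in the frame of free_bay between -0.03 and 0.03 m and z of punch in the frame of free_bay below 0.004 m and angle between punch's own z axis and vertical below 0.06 rad and linear speed of punch below 0.02 m/s and value of joint handle above 1.36 rad and value of joint jaw above 0.017 m and x of ball in the frame of end_cap below 0.1325 m); the robot touches nothing.
It fails at once if the handle is forced against the end of its slot (over 45 N on the end cap) (contact force between vise and end_cap above 45 N).
It fails at once if the punch is forced or yanked against the vise (over 80 N) (contact force between punch and vise above 80 N).
It fails at once if the punch is dropped (falls faster than 0.3 m/s out of the fingers) or banged down (over 80 N) ((linear speed of punch above 0.3 m/s and contact force between the fingers and punch below 0.2 N) or contact force between punch and tray above 80 N).
It fails at once if the other punch or a gauge is shifted by more than 20 mm (distance of any of round_punch, height_master, centre_finder, ring_gauge, v_block, hole_block, micrometer from where it was at the start of the episode above 0.02 m).
It fails at once if the other punch is tipped over (angle between round_punch's own z axis and vertical above 0.3 rad).
It also fails if it takes over 64 s, if anything falls off the work surface, if the arm or the gripper's body presses on something with over 40 N, if the wrist force passes 120 N, or if a joint passes its speed limit or range.

ROBOT

A 6-joint arm with a two-finger parallel gripper is mounted at the origin on the work surface. World frame = base frame: x ahead of the robot, y to its left, z up, the work surface at z = 0. Lengths are in mm, angles in degrees, forces in N, time in s.
With the tool pointing down it reaches from about 300 to 850 mm from the base axis. Payload 4.2 kg.
Tool frame: the origin (TCP) lies midway between the tips of the shut fingers; the grasp point (between the pads) lies 19 mm behind it; z points along the fingers, y is the line along which they close (so a half turn about z gives the same grasp; the last joint's range is limited). The gripper opens to 91 mm and grips with 3 to 60 N. Pads are 32 mm wide; open, the fingers measure 118 mm over their backs; the gripper's body (76 mm by 178 mm) begins 60 mm behind the grasp point.
Start: joints at [-66.807, 18.312, 89.639, -0, 72.044, -1.146], TCP at [236.985, -523.91, 213.976] pointing down, gripper open.
Joint ranges: [-177.97, 177.97], [-48.28, 115.42], [12.27, 149.76], [-77.06, 257.06], [2.81, 150.46], [-146.56, 146.56]. Speed limits (degrees/s): [147.25, 147.25, 180, 180, 180, 180].

INTERFACE

Orientations are given as [roll, pitch, yaw] about the fixed x, y, z axes, in that order (R = Rz(yaw) Ry(pitch) Rx(roll)).
In Python, from workcell import env gives the robot as it stands.
- The arm moves only by the shell command python3 drive.py 'ROWS' [OPENING] [FORCE]. ROWS is a JSON list of rows, 1 to 8 of them, each of 6 numbers: dx, dy, dz in shares of the most that a row can go, 1 being 50 mm, then a rotation vector rx, ry, rz in degrees; each row shifts and turns the commanded pose from where the row before left it, along the tool's axes as they then stand; what a row does not reach is not made up. A row lasts 1/10 s, in which the tool goes at most 50 mm and 8.59 degrees, less where a joint would pass 70% of its speed; a pose out of reach is approached as far as the arm can. OPENING is the finger opening in mm, set as the command begins (- or left out keeps the last). The fingers move at their own pace and stop on an object; FORCE is the grip in N (left out, the last holds). Time passes only in rows, so rows that do not move let the fingers close. It prints the time, the measured TCP pose, the force, the opening and the grip force at its end. Input that does not fit is refused with a message, and nothing moves.
- env.state(): the state, without advancing time (a new reading comes with each control period).
- env.grab_frame(name): name is "side" or "top" or "wrist"; returns the picture (384x512x3 uint8, blue, green, red); there is no depth.
- env.camera_model(name): a dict with "fx", "fy", "cx", "cy" (pixels), "D" ([k1, k2, p1, p2, k3] as OpenCV has them; the pictures are not rectified), "T" (4x4, takes a point from camera to world coordinates). Camera axes: x right, y up, looking along -z (the intrinsics and any distortion apply to the point x, -y, -z); pixel columns grow to the right and rows downward; lengths in mm; the calibration is good to about 2 mm. A picture is of the moment at which its call begins: read the wrist's pose just before it. camera_model takes no time and is no camera call; for the wrist camera it gives the pose at the moment of the call.
- env.job_done(): hands the job in; it is judged then, once.
The state is a dict: "time_s": time; "qpos": joint angles; "qvel": joint speeds; "effort": joint torques, N m; "ee_pos": TCP position; "ee_rot": TCP orientation; "force": force on the tool from outside, world axes, zero at the start; "torque": the same for the moment, N m; "gripper_width": finger opening in mm; "gripper_force": force on a finger pad.
Only numpy, scipy, OpenCV 4.12 (cv2) and the standard library are available. Lean on these libraries where they do the work, as an engineer would, in place of code of your own. Each camera call takes 0.05 s, during which the arm holds its last target. There are 200 camera calls.

## Working session

There is one attempt and no reset: what is moved stays moved. The work goes in short steps, Python scripts to look and compute and a shell command to move; the robot and the scene stay as the last step left them, time stands still between calls to the robot, and variables do not carry over. Pictures are saved under pics/ and viewed, at most 10 in all, crops included, and the job is handed in when it is done.

```bash
ls; mkdir -p pics; python3 - <<'E'
from workcell import env
import cv2
for n in("top","side"):
    cv2.imwrite(f"pics/{n}0.png",env.grab_frame(n))
    m=env.camera_model(n);print(n,m["fx"],m["fy"],m["cx"],m["cy"],m["D"]);print(m["T"])
s=env.state();print(s)
E
```

```text
drive.py
pics
workcell.py
top 375.3723153450012 375.3723153450012 262.5549541470682 191.99868408253872 [0.02028652 0.         0.         0.         0.        ]
[[ 2.08446707e-02  9.83334428e-01 -1.80607039e-01  3.59944104e+02]
 [-9.99657901e-01  2.33536703e-02  1.17765523e-02  4.86558710e+00]
 [ 1.57981266e-02  1.80299776e-01  9.83484830e-01  1.29556235e+03]
 [ 0.00000000e+00  0.00000000e+00  0.00000000e+00  1.00000000e+00]]
side 428.7634085942895 428.7634085942895 254.79412641789466 191.58730201308026 [0.02222032 0.         0.         0.         0.        ]
[[ 9.92806748e-01  8.41431267e-02 -8.51744991e-02  4.64683702e+02]
 [-1.16890938e-01  5.27252863e-01 -8.41629923e-01 -1.04140007e+03]
 [-2.59088748e-02  8.45531994e-01  5.33295769e-01  7.51938445e+02]
 [ 0.00000000e+00  0.00000000e+00  0.00000000e+00  1.00000000e+00]]
{'time_s': 0.1, 'qpos': array([-6.68073504e+01,  1.83487164e+01,  8.96975187e+01, -6.30063095e-04,
        7.20435896e+01, -1.14622472e+00]), 'qvel': array([ 0.0401607 , -0.01613505, -0.17815084, -0.04487922,  0.02029175,
       -0.00457107]), 'effort': array([ 2.74403565e-04, -4.13331521e+01, -2.32509989e+01,  7.28624873e-02,
        4.22004447e-02, -4.47728485e-05]), 'ee_pos': array([ 236.80041443, -523.50062638,  213.2098024 ]), 'ee_rot': array([-1.79910181e+02, -1.19791139e-03,  2.43390681e+01]), 'force': array([ 0.27277794, -0.17202274,  0.36309873]), 'torque': array([ 0.04973885,  0.02111343, -0.01241682]), 'gripper_force': 0.0, 'gripper_width': 91.32737528274814}
```
View pics/top0.png

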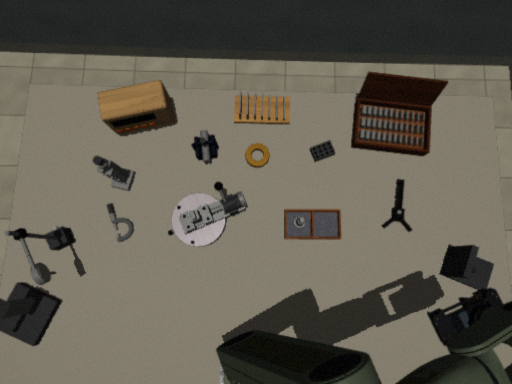

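View pics/side0.png

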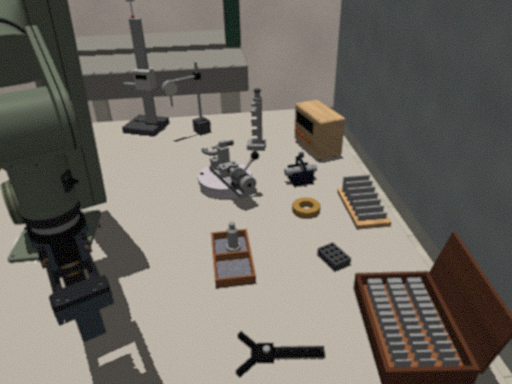

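The top view shows the turntable at about (198,220), the vise running right to its end cap at about (240,202), the ball at (219,187), and the tray centred at (312,224) with its empty bay on the right. The side view shows the ball at (255,155) and the tray at (232,257).

```bash
cat > h.py <<'E'
from workcell import env
import cv2, numpy as np
def ray(n,u,v,m=None):
    m=m or env.camera_model(n)
    K=np.array([[m["fx"],0,m["cx"]],[0,m["fy"],m["cy"]],[0,0,1]])
    p=cv2.undistortPoints(np.array([[[u,v]]],float),K,np.array(m["D"]))[0,0]
    T=np.array(m["T"]);return T[:3,3],T[:3,:3]@np.array([p[0],-p[1],-1])
def plane(n,u,v,z,m=None):
    o,d=ray(n,u,v,m);return o+d*(z-o[2])/d[2]
def cross(a,b):
    (o1,d1),(o2,d2)=a,b
    s=np.linalg.lstsq(np.c_[d1,-d2],o2-o1,rcond=None)[0]
    p,q=o1+d1*s[0],o2+d2*s[1];return (p+q)/2,np.linalg.norm(p-q)
def proj(n,P,m=None):
    m=m or env.camera_model(n);T=np.array(m["T"]);c=T[:3,:3].T@(np.array(P,float)-T[:3,3])
    K=np.array([[m["fx"],0,m["cx"]],[0,m["fy"],m["cy"]],[0,0,1]])
    return cv2.projectPoints(np.array([[c[0],-c[1],-c[2]]]),np.zeros(3),np.zeros(3),K,np.array(m["D"]))[0][0,0]
E
python3 - <<'E'
import cv2,numpy as np
t=cv2.imread("pics/top0.png");s=cv2.imread("pics/side0.png")
a=cv2.resize(t[165:265,150:350],None,fx=4,fy=4,interpolation=cv2.INTER_CUBIC)[:, :800]
a=cv2.resize(t[175:250,160:350],(800,316),interpolation=cv2.INTER_CUBIC)
b=cv2.resize(s[130:295,190:280],(300,550),interpolation=cv2.INTER_CUBIC)
c=cv2.resize(s[130:205,185:275],(500,284*500//341),interpolation=cv2.INTER_CUBIC)
im=np.zeros((600,800,3),np.uint8)
a=cv2.resize(t[175:250,160:350],(760,300),interpolation=cv2.INTER_CUBIC)  # x4
b=cv2.resize(s[135:210,190:270],(320,300),interpolation=cv2.INTER_CUBIC)  # x4
c=cv2.resize(s[215:290,200:270],(280,300),interpolation=cv2.INTER_CUBIC)  # x4
im[:300,:760]=a;im[300:,:320]=b;im[300:,330:610]=c
cv2.imwrite("pics/crop0.png",im)
E
```

View pics/crop0.png

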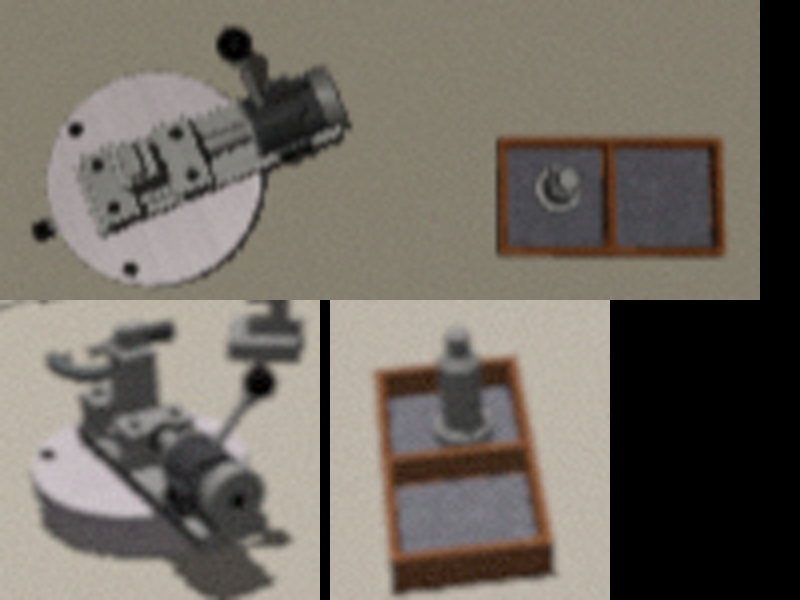

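The crop shows the ball at top (218.3,185.8) and side (254.8,155.5), the disc at top (198,219), and the empty bay at top (326.5,223.5). Next I measure these points.

```bash
python3 - <<'E'
from h import *
t=cv2.imread("pics/top0.png");s=cv2.imread("pics/side0.png")
def dark(im,x0,y0,x1,y1,th):
    g=im.max(2).astype(float)[y0:y1,x0:x1];w=np.clip(th-g,0,None);yy,xx=np.mgrid[y0:y1,x0:x1]
    return (w*xx).sum()/w.sum(),(w*yy).sum()/w.sum()
bt=dark(t,212,180,225,192,70);bs=dark(s,248,149,262,162,70)
print("ball px",bt,bs); B,e=cross(ray("top",*bt),ray("side",*bs));print("ball",B,e)
# disc
hsv=cv2.cvtColor(t,cv2.COLOR_BGR2HSV);
print("disc px",t[235,185],t[240,215],"bg",t[255,190])
m=(t.min(2)>150).astype(np.uint8);m[:,:165]=0;m[:,235:]=0;m[:190]=0;m[252:]=0
c=max(cv2.findContours(m,cv2.RETR_EXTERNAL,cv2.CHAIN_APPROX_NONE)[0],key=cv2.contourArea)
h=cv2.convexHull(c)[:,0]
P=np.array([plane("top",u,v,42)[:2] for u,v in h])
A=np.c_[2*P,np.ones(len(P))];
w=np.ones(len(P))
for _ in range(8):
    x=np.linalg.lstsq(A*w[:,None],(P**2).sum(1)*w,rcond=None)[0];r=np.sqrt(x[2]+x[:2]@x[:2]);d=np.linalg.norm(P-x[:2],axis=1)-r;w=1/(1+(d/1.5)**2)
print("disc",x[:2],r,len(h)); V=x[:2]
d=(B[:2]-V);print("ball-V",np.linalg.norm(d)); 
yaw=np.degrees(np.arctan2(d[1],d[0])-np.arctan2(56.57,105));print("yaw from ball",yaw)
# tray: wood mask
b=t.astype(int);m=((b[...,2]-b[...,0]>30)).astype(np.uint8);m[:200]=0;m[250:]=0;m[:,:275]=0;m[:,350:]=0
c=cv2.findContours(m,cv2.RETR_EXTERNAL,cv2.CHAIN_APPROX_NONE)[0];c=max(c,key=cv2.contourArea)
bx=cv2.boxPoints(cv2.minAreaRect(c));print("tray px",bx)
Q=np.array([plane("top",u,v,28)[:2] for u,v in bx]);print(Q,Q.mean(0),[np.linalg.norm(Q[i]-Q[i-1]) for i in range(4)])
# cap circle px estimates etc
for u,v in((160+330/4,175+95/4),):print("cap top?",plane("top",u,v,110))
# sanity: vise edges of bed
for nm,(u,v) in dict(bedend_hi=(345,85),bedend_lo=(350,130),bed_left_lo=(103,237),bed_left_hi=(78,160)).items():print(nm,plane("top",160+u/4,175+v/4,60)[:2])
E
```

```text
ball px (np.float64(218.57969267851763), np.float64(186.24344682133173)) (np.float64(254.45622119815667), np.float64(155.15264976958525))
ball [586.05984984 128.79882583 142.95118436] 1.1053568226501878
disc px [160 159 168] [78 81 83] bg [114 126 133]
disc [493.08099709 203.37977801] 86.39566075515147 27
ball-V 119.19473766180683
yaw from ball -67.04817557713115
tray px [[284. 208.]
 [341. 208.]
 [341. 239.]
 [284. 239.]]
[[ 538.99930679  -84.57788665]
 [ 543.53513193 -279.33133138]
 [ 438.29305535 -277.47755326]
 [ 433.99265274  -85.66423261]] [ 488.7050367  -181.76275098] [np.float64(105.01227329895507), np.float64(194.8062574559488), np.float64(105.25840192204464), np.float64(191.86152152016928)]
cap top? [554.19261054  54.33574498 110.        ]
bedend_hi [571.12860153  44.17840719]
bedend_lo [533.35558982  38.94500148]
bed_left_lo [440.66316719 237.88619129]
bed_left_hi [503.31859299 262.05571519]
```

Units first: shifts go in shares of 50 mm. So 37 mm is 0.74, -28 mm is -0.56.

```bash
python3 drive.py '[[0.74,-0.56,-0.24,0,0,0],[0.74,-0.56,-0.24,0,0,0],[0.74,-0.56,-0.24,0,0,0],[0.74,-0.56,-0.24,0,0,0],[0.74,-0.56,-0.08,0,0,0],[0.74,-0.56,-0.08,0,0,0],[0.74,-0.56,-0.08,0,0,0],[0.74,-0.56,-0.08,0,0,0]]' 91
python3 drive.py '[[0.74,-0.56,0,0,0,0],[0.74,-0.56,0,0,0,0],[0.74,-0.56,0,0,0,0],[0.74,-0.56,0,0,0,0],[0.74,-0.56,0,0,0,0],[0.74,-0.56,0,0,0,0],[0.6,-0.56,0,0,0,0],[0.4,-0.56,0,0,0,0]]'
python3 drive.py '[[0,0,0,0,0,0],[0,0,0,0,0,0]]'
python3 - <<'E'
from h import *
s=env.state();m=env.camera_model("wrist");f=env.grab_frame("wrist")
np.save("w1.npy",np.array([m],dtype=object),allow_pickle=True)
cv2.imwrite("pics/w1.png",f);print(s["ee_pos"],s["ee_rot"],s["time_s"]);print(m)
for P in ([586,129,142],[493,203,42],[493,203,94]):print(proj("wrist",P,m))
E
```

```text
time_s: 0.9
ee_pos: [414.7, -196.0, 277.9]
ee_rot: [-180.0, 0.0, 24.3]
force: [1.0, -0.6, 0.2]
gripper_width: 91.4
gripper_force: 0.0
time_s: 1.7
ee_pos: [570.7, 120.5, 276.9]
ee_rot: [-180.0, 0.1, 24.4]
force: [-0.4, -0.4, -0.2]
gripper_width: 91.3
gripper_force: 0.0
time_s: 1.9
ee_pos: [569.5, 118.7, 277.2]
ee_rot: [180.0, 0.1, 24.4]
force: [-0.1, -1.1, -0.1]
gripper_width: 90.8
gripper_force: 0.0
[569.54621564 118.74574477 277.16061212] [1.79984375e+02 1.06584486e-01 2.44315572e+01] 1.9
{'fx': 320.5728481804279, 'fy': 320.5728481804279, 'cx': 255.1792642105541, 'cy': 190.66355586848502, 'D': array([-0.01613782,  0.        ,  0.        ,  0.        ,  0.        ]), 'T': array([[ 4.15199879e-01,  8.77233106e-01,  2.40979539e-01,
         6.37429870e+02],
       [-9.09730183e-01,  4.00435733e-01,  1.09737037e-01,
         1.50183132e+02],
       [-2.31856510e-04, -2.64789164e-01,  9.64306302e-01,
         4.48662674e+02],
       [ 0.00000000e+00,  0.00000000e+00,  0.00000000e+00,
         1.00000000e+00]])}
[253.10219597 162.16330204]
[173.11891959 189.04323914]
[162.04768518 200.70552956]
```

View pics/w1.png

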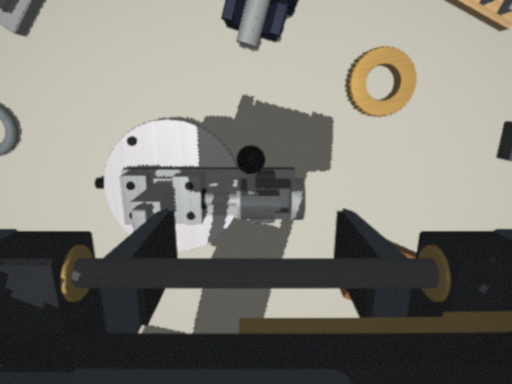

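The wrist view shows the ball at (250,159), the disc centred near (172,185), and the vise edge horizontal along row ~168. So the vise yaw is close to the tool y direction. I'll refine it.

```bash
python3 - <<'E'
from h import *
f=cv2.imread("pics/w1.png");m=np.load("w1.npy",allow_pickle=True)[0]
g=f.max(2).astype(float)
yy,xx=np.mgrid[145:175,236:266];w=np.clip(35-g[145:175,236:266],0,None)
w[(yy>168)]=0
bw=((w*xx).sum()/w.sum(),(w*yy).sum()/w.sum());print("ball px",bw)
rb=[ray("wrist",*bw,m),ray("top",218.58,186.24),ray("side",254.46,155.15)]
for a,b in((0,1),(0,2),(1,2)):print(a,b,cross(rb[a],rb[b]))
print("ball@141.6 wrist",plane("wrist",*bw,141.6,m),"top",plane("top",218.58,186.24,141.6),"side",plane("side",254.46,155.15,141.6))
# disc in wrist: brightest mask
mk=((f.min(2)>0)&((f[...,0].astype(int)-f[...,2])>-6)&(f.max(2)>150)).astype(np.uint8);mk[:, :90]=0;mk[:,250:]=0;mk[:110]=0;mk[262:]=0
c=max(cv2.findContours(mk,cv2.RETR_EXTERNAL,cv2.CHAIN_APPROX_NONE)[0],key=cv2.contourArea)
P=np.array([plane("wrist",u,v,42,m)[:2] for u,v in cv2.convexHull(c)[:,0]]);A=np.c_[2*P,np.ones(len(P))];w=np.ones(len(P))
for _ in range(10):
    x=np.linalg.lstsq(A*w[:,None],(P**2).sum(1)*w,rcond=None)[0];r=np.sqrt(x[2]+x[:2]@x[:2]);d=np.linalg.norm(P-x[:2],axis=1)-r;w=1/(1+(d/1.5)**2)
print("disc wrist",x[:2],r)
# vise long dark edge: first dark row from above per column
G=cv2.GaussianBlur(f,(3,3),0).max(2).astype(float)
pts=[]
for u in range(135,230):
    col=G[155:178,u];d=np.diff(col);k=d.argmin();pts.append((u,155+k+.5,d[k]))
p=np.array(pts);k=np.polyfit(p[:,0],p[:,1],1);r_=p[:,1]-np.polyval(k,p[:,0]);ok=abs(r_)<1.5;k=np.polyfit(p[ok,0],p[ok,1],1);print("edge",k,ok.sum())
for z in(48,60):
    a,b=[plane("wrist",u,np.polyval(k,u),z,m) for u in(135,230)];d=b-a;print(z,a,b,np.degrees(np.arctan2(d[1],d[0])))
cv2.imwrite("pics/w1c.png",cv2.resize(f[110:265,90:310],(800,564),interpolation=cv2.INTER_CUBIC))
E
```

```text
ball px (np.float64(250.33621008506967), np.float64(158.1626186660091))
0 1 (array([587.79175087, 131.19213067, 133.82745794]), np.float64(3.0788079318750787))
0 2 (array([587.07849545, 133.13996662, 140.32991085]), np.float64(2.2199311187077457))
1 2 (array([586.07041563, 128.79742945, 142.95979744]), np.float64(1.1028704682567623))
ball@141.6 wrist [588.38771275 133.02425092 141.6       ] top [586.8998529  128.95457375 141.6       ] side [585.77802364 131.20609577 141.6       ]
disc wrist [493.01880524 205.36578221] 88.95251614100887
edge [1.72592385e-02 1.62800924e+02] 95
48 [504.47894288 257.56823793  48.        ] [552.65666669 146.75556262  48.        ] -66.50217367289807
60 [508.46087388 254.35201301  60.        ] [555.19565648 146.85821962  60.        ] -66.50217367289801
```

View pics/w1c.png

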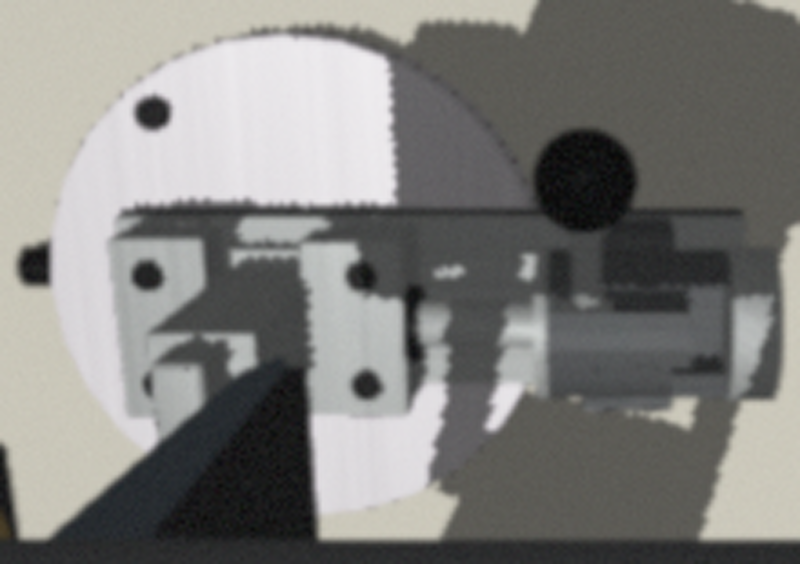

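```bash
python3 drive.py '[[0.14,-0.026,0.4,0,0,0.3],[0.14,-0.026,0.6,0,0,0.3],[0.14,-0.028,0.7,0,0,0.2],[0,0,0.7,0,0,0],[0,0,0.5,0,0,0],[0,0,0.192,0,0,0],[0,0,0,0,0,0]]'
python3 drive.py '[[0,0,0,0,0,0],[0,0,0,0,0,0],[0,0,0,0,0,0],[0,0,0,0,0,0],[0,0,0,0,0,0],[0,0,0,0,0,0]]' 10 20
python3 - <<'E'
from h import *
m=env.camera_model("wrist");s=env.state();f=env.grab_frame("wrist");cv2.imwrite("pics/w2.png",f)
print(s["ee_pos"],s["ee_rot"],s["force"],s["gripper_width"],proj("wrist",[587,131,141.6],m))
E
```

```text
time_s: 2.65
ee_pos: [586.7, 129.3, 122.5]
ee_rot: [-180.0, 0.1, 23.5]
force: [1.3, 0.4, 0.6]
gripper_width: 90.9
gripper_force: 0.0
time_s: 3.25
ee_pos: [587.5, 130.6, 123.5]
ee_rot: [180.0, -0.0, 23.5]
force: [-0.7, 0.5, -0.4]
gripper_width: 45.9
gripper_force: 0.0
[587.46167338 130.62604808 123.52850472] [ 1.79990499e+02 -1.56494829e-02  2.35456400e+01] [-0.73536432  0.49589854 -0.41467061] 45.86615773730783 [255.0684762  251.26850697]
```

View pics/w2.png

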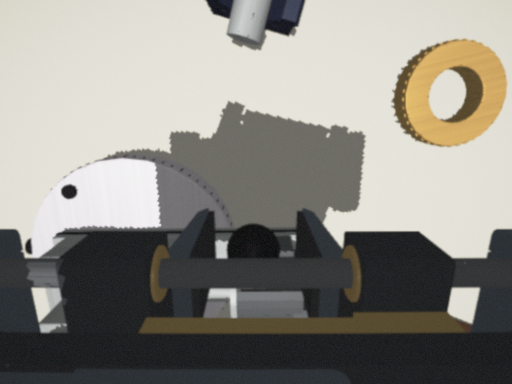

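The ball sits at about (253,250), centred between the closing fingers, where predicted.

Converted, 5 mm is 0.1.

```bash
python3 drive.py '[[0,0,0,0,0,0],[0,0,0,0,0,0],[0,0,0,0,0,0],[0,0,0,0,0,0],[0,0,0,0,0,0],[0,0,0,0,0,0]]' 10 20; python3 drive.py '[[0,0.1,0,0,0,0],[0,0.1,0,0,0,0],[0,0,0,0,0,0]]'
```

```text
time_s: 3.9
ee_pos: [587.1, 131.4, 123.3]
ee_rot: [-179.9, 0.0, 23.5]
force: [-2.1, 5.4, 0.3]
gripper_width: 26.7
gripper_force: 20.0
time_s: 4.2
ee_pos: [590.5, 123.7, 123.3]
ee_rot: [-179.7, 0.0, 23.5]
force: [-3.5, 10.9, 1.4]
gripper_width: 26.9
gripper_force: 20.0
```

```bash
python3 drive.py '[[0,0.1,0,0,0,0],[0,0.1,0,0,0,0],[0,0.08,0,0,0,0],[0,0.04,0,0,0,0],[0,0,0,0,0,0]]'; for i in 1 ; do python3 drive.py '[[0,0.03,0,0,0,0],[0,0,0,0,0,0],[0,0.03,0,0,0,0],[0,0,0,0,0,0]]'; done
```

```text
time_s: 4.7
ee_pos: [596.5, 110.5, 123.3]
ee_rot: [-179.6, -0.0, 23.5]
force: [-4.2, 13.3, 1.4]
gripper_width: 26.5
gripper_force: 20.0
time_s: 5.1
ee_pos: [597.5, 108.2, 123.3]
ee_rot: [-179.5, -0.0, 23.5]
force: [-4.7, 14.5, 1.7]
gripper_width: 26.8
gripper_force: 20.0
```

```bash
for i in 1; do python3 drive.py '[[0,0.03,0,0,0,0],[0,0,0,0,0,0],[0,0.03,0,0,0,0],[0,0,0,0,0,0]]' | grep -E 'pos|force:';  python3 drive.py '[[0,0.02,0,0,0,0],[0,0,0,0,0,0],[0,0.02,0,0,0,0],[0,0,0,0,0,0]]'| grep -E 'pos|force:';  python3 drive.py '[[0,0.02,0,0,0,0],[0,0,0,0,0,0],[0,0.02,0,0,0,0],[0,0,0,0,0,0]]'| grep -E 'pos|force:'; done
```

```text
ee_pos: [598.6, 105.7, 123.3]
force: [-6.1, 16.1, 0.4]
gripper_force: 20.0
ee_pos: [599.3, 104.1, 123.2]
force: [-4.9, 16.0, 2.0]
gripper_force: 20.0
ee_pos: [600.1, 102.4, 123.2]
force: [-4.3, 15.8, 1.1]
gripper_force: 20.0
```

```bash
for i in 1; do python3 drive.py '[[0,0.02,0,0,0,0],[0,0,0,0,0,0],[0,0.02,0,0,0,0],[0,0,0,0,0,0]]' | grep -E 'pos|force:';  python3 drive.py '[[0,0.02,0,0,0,0],[0,0,0,0,0,0],[0,0.02,0,0,0,0],[0,0,0,0,0,0]]'| grep -E 'pos|force:';  done
```

```text
ee_pos: [600.8, 100.7, 123.3]
force: [-4.8, 16.9, 1.3]
gripper_force: 20.0
ee_pos: [601.6, 99.0, 123.3]
force: [-6.3, 17.3, 1.2]
gripper_force: 20.0
```

```bash
for i in 1; do python3 drive.py '[[0,0.02,0,0,0,0],[0,0,0,0,0,0],[0,0.02,0,0,0,0],[0,0,0,0,0,0]]' | grep -E 'pos|force:';  done
```

```text
ee_pos: [602.3, 97.3, 123.3]
force: [-5.5, 17.6, 2.1]
gripper_force: 20.0
```

```bash
python3 drive.py '[[0,0.02,0,0,0,0],[0,0,0,0,0,0],[0,0.02,0,0,0,0],[0,0,0,0,0,0]]' | grep -E 'pos|force:'
```

```text
ee_pos: [603.1, 95.6, 123.3]
force: [-4.8, 17.5, 1.4]
gripper_force: 20.0
```

Converted, 1 mm is 0.02.

```bash
python3 drive.py '[[0,0.02,0,0,0,0],[0,0,0,0,0,0],[0,0.02,0,0,0,0],[0,0,0,0,0,0]]' | grep -E 'pos|force:'
```

```text
ee_pos: [603.7, 94.2, 123.3]
force: [-5.6, 17.7, 1.7]
gripper_force: 20.0
```

```bash
python3 drive.py '[[0,0.02,0,0,0,0],[0,0,0,0,0,0],[0,0.02,0,0,0,0],[0,0,0,0,0,0]]' | grep -E 'pos|force:|wid'
```

```text
ee_pos: [603.8, 93.9, 123.2]
force: [-7.1, 22.9, 2.1]
gripper_width: 26.4
gripper_force: 20.0
```

The stop is felt at about 41 mm of travel. I'll ease off slightly and then turn the handle over.

Converted, -9.9 mm is -0.198, -8.7 mm is -0.174.

```bash
python3 drive.py '[[0,-0.04,0,0,0,0],[-0.158,0,-0.138,0,0,0],[-0.174,0,-0.116,0,0,0],[-0.188,0,-0.092,0,0,0],[-0.198,0,-0.068,0,0,0],[0,0,0,0,0,0]]'
python3 - <<'E'
from h import *
s=env.state();print(s["ee_pos"],s["force"],s["torque"])
E
```

```text
time_s: 9.3
ee_pos: [569.2, 78.8, 144.1]
ee_rot: [-179.4, 0.1, 23.4]
force: [-7.0, 17.3, 2.0]
gripper_width: 26.8
gripper_force: 20.0
[569.23976039  78.7873751  144.11738163] [-7.04300568 17.2542845   2.02762429] [3.01568563 1.19056167 0.0849006 ]
```

```bash
python3 drive.py '[[-0.206,0,-0.04,0,0,0],[-0.208,0,-0.014,0,0,0],[-0.208,0,0.014,0,0,0],[-0.206,0,0.04,0,0,0],[0,0,0,0,0,0]]'; python3 drive.py '[[-0.198,0,0.068,0,0,0],[-0.188,0,0.092,0,0,0],[-0.174,0,0.116,0,0,0],[-0.158,0,0.138,0,0,0],[0,0,0,0,0,0],[0,0,0,0,0,0]]'
```

```text
time_s: 9.8
ee_pos: [530.4, 61.4, 143.5]
ee_rot: [-179.4, 0.3, 23.4]
force: [-7.4, 16.8, 3.0]
gripper_width: 27.0
gripper_force: 20.0
time_s: 10.4
ee_pos: [497.6, 46.8, 122.2]
ee_rot: [-179.4, 0.3, 23.4]
force: [-9.0, 16.5, 0.5]
gripper_width: 26.6
gripper_force: 20.0
```

Converted, -2 mm is -0.04, 2 mm is 0.04.

```bash
python3 drive.py '[[-0.04,0,0.04,0,0,0],[0,0,0,0,0,0],[0,-0.04,0,0,0,0],[0,-0.04,0,0,0,0],[0,-0.04,0,0,0,0],[0,0,0,0,0,0]]'; python3 drive.py '[[0,-0.04,0,0,0,0],[0,-0.04,0,0,0,0],[0,0,0,0,0,0],[0,0,0,0,0,0]]'
```

```text
time_s: 11.0
ee_pos: [494.7, 51.4, 121.3]
ee_rot: [-179.5, 0.2, 23.4]
force: [-8.4, 14.4, 5.7]
gripper_width: 26.8
gripper_force: 20.0
time_s: 11.4
ee_pos: [493.1, 54.8, 121.3]
ee_rot: [-179.5, 0.2, 23.4]
force: [-8.0, 14.2, 5.7]
gripper_width: 26.6
gripper_force: 20.0
```

Converted, -1.5 mm is -0.03.

```bash
python3 drive.py '[[0,-0.03,0,0,0,0],[0,-0.03,0,0,0,0],[0,0,0,0,0,0]]'; python3 drive.py '[[0,-0.03,0,0,0,0],[0,0,0,0,0,0],[0,0,0,0,0,0]]'
```

```text
time_s: 11.7
ee_pos: [492.9, 55.5, 121.4]
ee_rot: [-179.8, 0.2, 23.5]
force: [-5.1, 7.2, 4.1]
gripper_width: 26.4
gripper_force: 20.0
time_s: 12.0
ee_pos: [492.9, 55.7, 121.4]
ee_rot: [-179.9, 0.2, 23.5]
force: [-5.3, 3.6, 4.7]
gripper_width: 26.7
gripper_force: 20.0
```

```bash
python3 drive.py '[[0.014,-0.014,-0.02,0,0,0],[0,0,0,0,0,0],[0,0,0,0,0,0]]'; python3 drive.py '[[0,0,0,0,0,0],[0,0,0,0,0,0],[0,0,0,0,0,0],[0,0,0,0,0,0],[0,0,0,0,0,0]]' 91; python3 drive.py '[[0,0,-0.3,0,0,0],[0,0,-0.7,0,0,0],[0,0,-0.8,0,0,0],[-0.2,-0.5,-0.8,0,0,0],[-0.2,-0.5,-0.6,0,0,0],[0,-0.4,-0.2,0,0,0],[0,0,0,0,0,0],[0,0,0,0,0,0]]'
python3 - <<'E'
from h import *
m=env.camera_model("wrist");s=env.state();f=env.grab_frame("wrist");cv2.imwrite("pics/w3.png",f)
np.save("w3.npy",np.array([m],dtype=object),allow_pickle=True)
print(s["ee_pos"],s["ee_rot"],s["force"],s["gripper_width"],s["time_s"])
V=np.array([493,204.5]);a=np.radians(-66.4);X=np.array([np.cos(a),np.sin(a)]);Y=np.array([-X[1],X[0]])
for n,p in dict(ball=(136,-56.6,141.6),punch=(0,0,165)).items():
    q=V+p[0]*X+p[1]*Y;print(n,q,proj("wrist",[*q,p[2]],m))
E
```

```text
time_s: 12.3
ee_pos: [493.9, 56.3, 122.5]
ee_rot: [-180.0, 0.1, 23.5]
force: [-5.2, 0.4, 5.0]
gripper_width: 26.9
gripper_force: 20.0
time_s: 12.8
ee_pos: [495.0, 56.5, 122.3]
ee_rot: [180.0, -0.0, 23.5]
force: [-0.2, 1.4, -0.5]
gripper_width: 63.7
gripper_force: 0.0
time_s: 13.6
ee_pos: [448.4, 112.6, 292.0]
ee_rot: [180.0, 0.0, 23.6]
force: [0.9, 0.3, -0.0]
gripper_width: 91.1
gripper_force: 0.0
[448.40653212 112.63127902 292.02823639] [1.79951936e+02 7.38036998e-03 2.35979407e+01] [ 0.90666324  0.26852183 -0.02447637] 91.14729704598716 13.6
ball [495.58133793  57.21491354] [324.3063228  158.05848645]
punch [493.  204.5] [181.90772426  99.65385159]
```

View pics/w3.png

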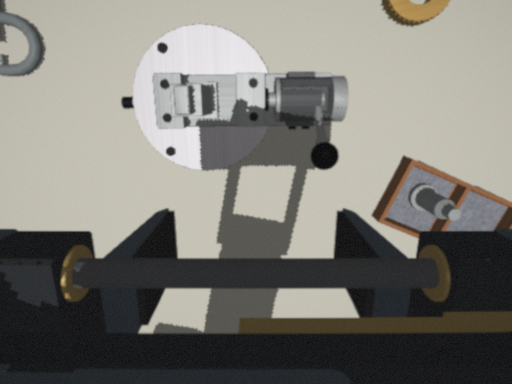

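The jaw is latched open with the ball at (324,156) as predicted, and the punch shows at about (195,100). I'll zoom in to locate the punch.

```bash
python3 - <<'E'
from h import *
f=cv2.imread("pics/w3.png")
cv2.imwrite("pics/w3c.png",cv2.resize(f[60:140,150:280],None,fx=6,fy=6,interpolation=cv2.INTER_CUBIC))
E
```

```text
(no output)
```

View pics/w3c.png

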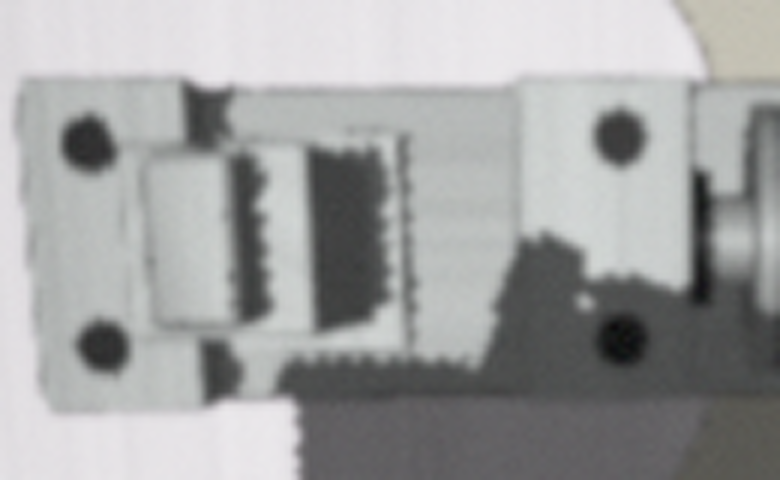

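The nose centre reads (181.8,99.5) against (181.9,99.7) predicted, so the punch pose is confirmed.

Converted, 35 mm is 0.7, 30 mm is 0.6.

```bash
python3 drive.py '[[0.4,-0.34,0.4,0,0,0],[0.4,-0.34,0.4,0,0,0],[0.4,-0.34,0.4,0,0,0],[0.354,-0.306,0.4,0,0,0],[0,0,0.6,0,0,0],[0,0,0.7,0,0,0],[0,0,0.6,0,0,0],[0,0,0.24,0,0,0]]'; python3 drive.py '[[0,0,0,0,0,0],[0,0,0,0,0,0],[0,0,0,0,0,0]]'
```

```text
time_s: 14.45
ee_pos: [491.1, 202.8, 101.1]
ee_rot: [180.0, 0.5, 23.5]
force: [-1.0, 0.0, 0.0]
gripper_width: 91.0
gripper_force: 0.0
time_s: 14.75
ee_pos: [494.5, 204.8, 106.8]
ee_rot: [180.0, -0.2, 23.5]
force: [0.5, 0.3, -0.7]
gripper_width: 90.9
gripper_force: 0.0
```

```bash
python3 drive.py '[[0,0,0,0,0,0],[0,0,0,0,0,0],[0,0,0,0,0,0],[0,0,0,0,0,0],[0,0,0,0,0,0],[0,0,0,0,0,0],[0,0,0,0,0,0],[0,0,0,0,0,0]]' 20 15; python3 drive.py '[[0,0,0,0,0,0],[0,0,0,0,0,0],[0,0,0,0,0,0],[0,0,0,0,0,0]]' 20 40
```

```text
time_s: 15.55
ee_pos: [493.2, 204.5, 105.3]
ee_rot: [180.0, 0.0, 23.5]
force: [-0.1, -2.4, -0.3]
gripper_width: 30.1
gripper_force: 15.5
time_s: 15.95
ee_pos: [493.2, 204.5, 105.3]
ee_rot: [180.0, 0.0, 23.5]
force: [-1.1, -1.4, 0.5]
gripper_width: 29.9
gripper_force: 40.0
```

Converted, -1 mm is -0.02.

```bash
python3 drive.py '[[0,0,-0.02,0,0,0],[0,0,0,0,0,0],[0,0,-0.02,0,0,0],[0,0,0,0,0,0],[0,0,0,0,0,0]]' | grep -E 'pos|force|rot'
```

```text
ee_pos: [492.5, 204.2, 106.7]
ee_rot: [180.0, 0.1, 23.5]
force: [0.4, -1.9, -8.9]
gripper_force: 40.0
```

```bash
python3 drive.py '[[0,0,-0.016,0,0,0],[0,0,0,0,0,0],[0,0.02,0,0,0,0],[0,0.02,0,0,0,0],[0,0,0,0,0,0]]' | grep -E 'pos|force|rot'
```

```text
ee_pos: [494.2, 203.0, 108.3]
ee_rot: [-180.0, -0.0, 23.5]
force: [-0.5, 0.2, -9.1]
gripper_force: 40.0
```

Converted, 3 mm is 0.06, 0.5 mm is 0.01.

```bash
python3 drive.py '[[0,0.04,0.01,0,0,0],[0,0.06,0,0,0,0],[0,0.06,0,0,0,0],[0,0.06,0,0,0,0],[0,0.04,0,0,0,0],[0,0.01,0,0,0,0],[0,0,0,0,0,0],[0,0,0,0,0,0]]' | grep -E 'pos|force|rot'
```

```text
ee_pos: [499.4, 190.4, 107.6]
ee_rot: [-180.0, -0.0, 23.5]
force: [-1.1, 0.4, -8.2]
gripper_force: 40.0
```

Converted, -3 mm is -0.06, -2 mm is -0.04.

```bash
python3 drive.py '[[0,0,-0.04,0,0,0],[0,0,-0.04,0,0,0],[0,0,-0.06,0,0,0],[0,0,-0.06,0,0,0],[0,0,0,0,0,0]]' | grep -E 'pos|force|rot'
```

```text
ee_pos: [499.9, 190.6, 118.3]
ee_rot: [180.0, -0.1, 23.5]
force: [0.2, -0.5, -8.1]
gripper_force: 40.0
```

```bash
python3 drive.py '[[0,0,-0.16,0,0,0],[0,0,-0.3,0,0,0],[0,0,-0.44,0,0,0],[0,0,-0.5,0,0,0],[0,0,-0.44,0,0,0],[0,0,-0.3,0,0,0],[0,0,-0.2,0,0,0],[0,0,0,0,0,0]]' | grep -E 'pos|force|rot'
```

```text
ee_pos: [500.1, 190.6, 236.2]
ee_rot: [180.0, -0.2, 23.5]
force: [0.2, 0.7, -9.7]
gripper_force: 40.0
```

Converted, 31.7 mm is 0.634, -14.7 mm is -0.294.

```bash
python3 drive.py '[[-0.146,0.318,0,0,0,0],[-0.294,0.634,0,0,0,0],[-0.294,0.634,0,0,0,0],[-0.294,0.634,0,0,0,0],[-0.294,0.634,0,0,0,0],[-0.294,0.634,0,0,0,0],[-0.294,0.634,0,0,0,0],[-0.294,0.634,0,0,0,0]]' | grep -E 'pos|force|rot'
python3 drive.py '[[-0.294,0.634,0,0,0,0],[-0.294,0.634,0,0,0,0],[-0.294,0.634,0,0,0,0],[-0.236,0.508,0,0,0,0],[-0.148,0.316,0,0,0,0],[-0.06,0.126,0,0,0,0],[0,0,0,0,0,0],[0,0,0,0,0,0]]' | grep -E 'pos|force|rot'
python3 drive.py '[[0,0,0,0,0,6],[0,0,0,0,0,6],[0,0,0,0,0,6],[0,0,0,0,0,4],[0,0,0,0,0,0],[0,0,0,0,0,0]]'
python3 - <<'E'
from h import *
t=env.grab_frame("top");s=env.grab_frame("side");w=env.grab_frame("wrist")
im=np.zeros((384,800,3),np.uint8);im[:384,:512]=w
im[:150,512:800]=cv2.resize(t[195:255,270:385],(288,150));im[150:384,512:800]=cv2.resize(s[180:300,180:328],(288,234))
cv2.imwrite("pics/p1.png",im)
E
```

```text
ee_pos: [492.4, -72.9, 233.5]
ee_rot: [-179.9, 0.1, 23.5]
force: [1.1, 0.5, -9.0]
gripper_force: 40.0
ee_pos: [489.2, -227.7, 234.1]
ee_rot: [-179.9, 0.0, 23.6]
force: [1.0, 1.1, -8.5]
gripper_force: 40.0
time_s: 21.25
ee_pos: [489.5, -227.9, 234.7]
ee_rot: [-180.0, 0.0, 1.7]
force: [0.3, -0.5, -8.7]
gripper_width: 29.5
gripper_force: 40.0
```

View pics/p1.png

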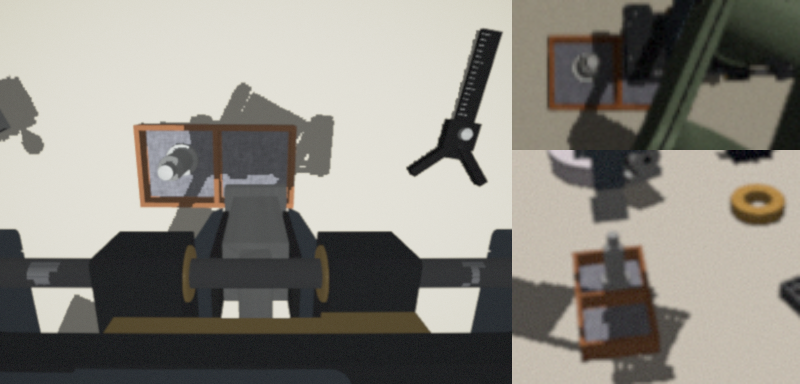

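The wrist view shows the punch held over the tray, with the free bay (columns 221–288) centred on the tool. The far wall corners at (135,126) and (296,126) give a check.

```bash
python3 - <<'E'
from h import *
for p in((135,126),(296,126),(217,126)):print(plane("wrist",*p,28))
E
python3 drive.py '[[0,0,0.3,0,0,0],[0,0,0.5,0,0,0],[0,0,0.5,0,0,0],[0,0,0.5,0,0,0],[0,0,0.5,0,0,0],[0,0,0.4,0,0,0],[0,0,0.2,0,0,0],[0,0,0,0,0,0]]'
```

```text
[534.30039646 -86.63135511  28.        ]
[ 539.75305604 -273.66556427   28.        ]
[ 537.00610114 -182.03769883   28.        ]
time_s: 22.2
ee_pos: [488.8, -228.4, 88.5]
ee_rot: [-179.9, 0.1, 1.6]
force: [0.3, -0.2, -9.0]
gripper_width: 29.7
gripper_force: 40.0
```

```bash
python3 drive.py '[[0,0,0.16,0,0,0],[0,0,0.2,0,0,0],[0,0,0.16,0,0,0],[0,0,0.1,0,0,0],[0,0,0,0,0,0],[0,0,0,0,0,0]]'|grep -E "pos|force"; python3 drive.py '[[0,0,0.03,0,0,0],[0,0,0.03,0,0,0],[0,0,0.03,0,0,0],[0,0,0,0,0,0],[0,0,0,0,0,0]]'|grep -E "pos|force"
```

```text
ee_pos: [489.7, -228.9, 58.7]
force: [0.8, 0.3, -8.5]
gripper_force: 40.0
ee_pos: [489.5, -228.9, 54.2]
force: [-0.4, 0.2, -8.5]
gripper_force: 40.0
```

Converted, 1 mm is 0.02.

```bash
python3 drive.py '[[0,0,0.02,0,0,0],[0,0,0.02,0,0,0],[0,0,0.02,0,0,0],[0,0,0,0,0,0],[0,0,0,0,0,0]]'|grep -E "pos|force"; python3 drive.py '[[0,0,0.014,0,0,0],[0,0,0.014,0,0,0],[0,0,0,0,0,0]]'|grep -E "pos|force"
```

```text
ee_pos: [489.6, -228.9, 51.3]
force: [-0.5, 0.2, -6.9]
gripper_force: 40.0
ee_pos: [489.7, -228.9, 51.3]
force: [-3.7, 1.5, 5.1]
gripper_force: 40.0
```

```bash
python3 drive.py '[[0,0,-0.01,0,0,0],[0,0,0,0,0,0]]'|grep -E "pos|force"; python3 drive.py '[[0,0,0,0,0,0],[0,0,0,0,0,0],[0,0,0,0,0,0],[0,0,0,0,0,0],[0,0,0,0,0,0]]' 60 10;  python3 drive.py '[[0,0,-0.2,0,0,0],[0,0,-0.5,0,0,0],[0,0,-0.7,0,0,0],[0,0,-0.8,0,0,0],[-0.6,0,-0.6,0,0,0],[-0.9,0,0,0,0,0],[-0.9,0,0,0,0,0],[-0.9,0,0,0,0,0]]'; python3 drive.py '[[0,0,0,0,0,0],[0,0,0,0,0,0]]'
python3 - <<'E'
from h import *
t=env.grab_frame("top");s=env.grab_frame("side");w=env.grab_frame("wrist")
im=np.zeros((384,800,3),np.uint8);im[:384,:512]=w
im[:200,512:800]=cv2.resize(t[170:270,180:324],(288,200));im[200:384,512:800]=cv2.resize(s[130:290,150:400],(288,184))
cv2.imwrite("pics/p2.png",im);print(env.state()["time_s"],env.state()["force"])
E
```

```text
ee_pos: [489.7, -228.9, 51.3]
force: [-2.3, 1.3, 7.3]
gripper_force: 40.0
time_s: 24.8
ee_pos: [489.6, -228.9, 50.2]
ee_rot: [180.0, -0.0, 1.5]
force: [0.2, -0.2, -0.3]
gripper_width: 60.1
gripper_force: 0.0
time_s: 25.6
ee_pos: [323.1, -233.1, 191.1]
ee_rot: [179.9, -0.1, 1.6]
force: [0.1, 0.2, -0.4]
gripper_width: 60.5
gripper_force: 0.0
time_s: 25.8
ee_pos: [324.5, -233.6, 191.3]
ee_rot: [179.9, -0.1, 1.5]
force: [0.9, 0.1, 0.5]
gripper_width: 59.9
gripper_force: 0.0
25.95 [0.47742397 0.36380839 0.14959804]
```

View pics/p2.png

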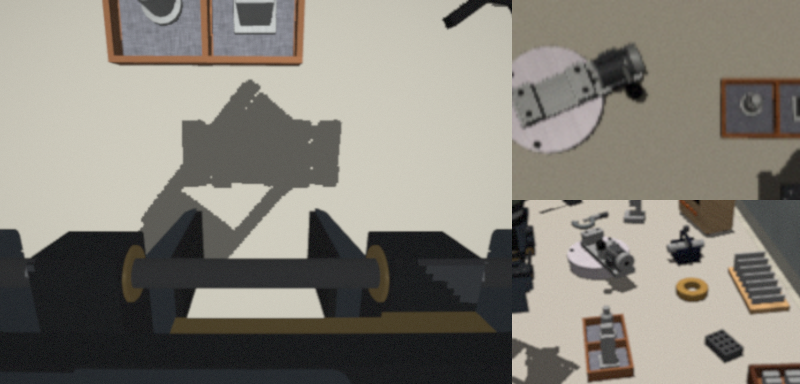

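The punch stands upright in the free bay (head at wrist pixel (255,20), centred), the jaw is still latched with the ball at -y, and the robot is clear of everything.

```bash
python3 -c "
from workcell import env
print(env.job_done())"
```

```text
the job is handed in; nothing more can be done
None
```

I latched the jaw open, set the square punch down nose up in the tray's empty bay, and handed the job in at about 26 s; no verdict was returned.

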